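# Put the chai corner back in order

### The job

Tidy up after the tea break: push every spice jar that stands about on the table into a free clip of the spice rack, upright, one to a clip, until it snaps fully home against the back board, and hang the mug by its handle on the low front peg of the mug tree. Leave the jar that is already in the rack and the other things on the table where they are.

Things in the scene. Friction and masses are not known exactly. Their poses are not given: they have to be found in the camera images.
- spice_rack: fixed wooden spice rack, 456 mm wide (y), 131 deep, 108 high; five sprung steel clips in a row, 84 mm apart. Jars stand on its foot board (top 16 mm above the table, front edge 75 mm before the seats); the back board's face is 22.5 mm behind the seats and rises 92 mm over the foot board. Origin on the table under the middle seat; +x leads away from the robot, +y left along the row
- clip0 (a point): leftmost clip's seat: where the centre of a seated jar's base lies, on the foot board's top. A jar enters only from the front, standing on the foot board, pushed along the rack's +x: it spreads two sprung noses 15 mm before the seat (34 mm apart at rest); the push peaks at 7 to 13 N, then drops as the jar's middle passes them, and they draw it home against the back board
- clip1 (a point): seat of the second clip from the left, likewise; taken by jar_home, which stays there
- clip2 (a point): seat of the middle clip, likewise. The noses are 35 to 61 mm above the foot board; the clip's lips reach 25 mm before the seat and 28 mm to each side of it, and no part of a clip is higher than 62 mm above the foot board, so fingers that hold a jar above 67 mm pass over the clips
- clip3 (a point): seat of the fourth clip from the left, likewise. A jar pushed at the height of the noses goes in straight; pushed at its cap it may tip forward and be left leaning with its foot some 7 mm out, which is not home
- clip4 (a point): seat of the rightmost clip, likewise. At each end of the rack, 48 to 60 mm outside the last seat, a low wooden cheek stands 32 mm above the table along the edge of the foot board (108 mm high at the back board)
- jar_a: loose spice jar with a red cap, one of a set of equal jars; round, 45 mm across, 108 mm high (cap 45 mm across from 87 mm up), 0.08 to 0.14 kg; origin under the centre of its base, z up along the jar. May be absent (None)
- jar_b: loose spice jar with a red cap, one of a set of equal jars; round, 45 mm across, 108 mm high (cap 45 mm across from 87 mm up), 0.08 to 0.14 kg; origin under the centre of its base, z up along the jar. May be absent (None)
- jar_c: loose spice jar with a red cap, one of a set of equal jars; round, 45 mm across, 108 mm high (cap 45 mm across from 87 mm up), 0.08 to 0.14 kg; origin under the centre of its base, z up along the jar. May be absent (None)
- jar_d: loose spice jar with a red cap, one of a set of equal jars; round, 45 mm across, 108 mm high (cap 45 mm across from 87 mm up), 0.08 to 0.14 kg; origin under the centre of its base, z up along the jar. May be absent (None)
- jar_home: spice jar of the same set, already seated in the second clip from the left; to be left there
- mug: loose white mug with blue dots, 0.26 to 0.39 kg, 93 mm high, upright on the table. Origin on the underside, midway along mug and handle; the round body's axis is 17 mm along +y from it; outside radius 46 mm at the rim (which is 4 to 10 mm thick), 35 mm at the foot; inside 85 mm deep; the handle sticks out along -y to 64 mm from the origin
- mug_hole (a point): centre of the opening of the mug's handle, 38 mm along -y and 51 mm above the mug's origin; the opening is 20 mm wide (y) and 32 mm high (z), its axis is the mug's x; the handle is up to 29 mm broad along x at its upper root, 12 mm elsewhere
- mug_tree: fixed wooden mug tree: flat round foot (radius 62 mm, 5 mm high at its edge, 15 at the post) and post of 21 mm diameter, 239 mm high; origin on the table under the post. A bare round peg 9 mm thick leaves the post along its own -x, roughly towards the robot, rising 14 degrees; two shorter, higher pegs at the back are not for this mug
- peg_root (a point): where the front peg's axis leaves the post, 151 mm above the table. Let go, a mug hung by its handle swings down about 70 degrees, handle uppermost, and reaches 46 mm either way along the peg from the handle, so the handle should hang 50 mm or more out from here
- peg_tip (a point): centre of the rounded tip of the front peg, 96 mm from the root and 174 mm above the table
- salt: steel salt shaker, 38 mm across, 72 mm high; bystander, origin under its centre
- matches: red matchbox lying flat, 48 x 60 x 15 mm; bystander, origin under its centre
- light: tea light, 38 mm across, 15 mm high; bystander, origin under its centre
Not all that is in view belongs to the job. Leave any green, turquoise or yellow look-alike of the jar_c alone.

How it is judged:
By the outcome, as a careful person would: the job done as asked, in the order asked, and still so for the second after the job is handed in, with the robot touching nothing.
Of jar_a, jar_b, jar_c, jar_d only 3 to 4 are there at a start; the rules pass over those that are not, and their reading is None.
At some moment in a run one of mug may be knocked a few centimetres aside while the robot is not near it.
Once in a run the grip may slacken for a moment while it holds something.
It also fails if it takes over 210 s, if anything falls off the work surface, if the arm or the gripper's body presses on something with over 40 N, if the wrist force passes 120 N, or if a joint passes its speed limit or range.

### The arm

A 6-joint arm with a two-finger parallel gripper is mounted at the origin on a cart in front of the work surface, level with it; the furniture and walls round the work are solid. World frame = base frame: x ahead of the robot, y to its left, z up, the work surface at z = 0. Lengths are in mm, angles in rad, forces in N, time in s.
With the tool pointing down it reaches from about 350 to 975 mm from the base axis. Payload 4.9 kg.
Tool frame: the origin (TCP) lies on the mounting face of the last link; the fingertips stand 173 mm ahead of it and the grasp point (between the pads) lies 155 mm ahead of it (r.tcp_to_grasp is the z of the grasp point in the tool frame, in mm); z points along the fingers, y is the line along which they close (so a half turn about z gives the same grasp; the last joint's range is limited). The gripper opens to 85 mm and grips with 20 to 120 N. Pads are 22 mm wide; open, the fingers measure 114 mm over their backs; the gripper's body (76 mm by 85 mm) begins 54 mm behind the grasp point. The pads swing forward as they close: fully open they stand 13 mm farther back than shut.
Start: joints at [-0.119, 0.053, 1.613, -0, 1.476, -0.119], TCP at [624.982, 0.003, 404.704] pointing down, gripper open.
Joint ranges: [-3.01, 3.01], [-1.01, 2.22], [0.06, 2.58], [-1.02, 4.17], [0.09, 2.62], [-3.14, 3.14]. Speed limits (rad/s): [2.57, 2.57, 3.14, 3.14, 3.14, 3.14].

### API

Orientations are given as a unit quaternion [w, x, y, z].
In Python, from plant import sensors, cams, ticket, r gives the robot as it stands.
- The arm moves only by the tool servo_tool, never from a script. Its argument "series" is text: rows parted by semicolons, each of 4 numbers parted by spaces: the shift along the tool's x, y, z in mm, then the turn about the tool's z in degrees. A call has 1 to 8 rows; each row shifts and turns the commanded pose from where the row before left it, along the tool's axes as they then stand; what a row does not reach is not made up. A row lasts 1/10 s, in which the tool goes at most 50 mm and 8.59 degrees, less where a joint would pass 70% of its speed; a pose out of reach is approached as far as the arm can. A call with a gripper value outside its range is refused whole. "hand" is the closure in counts, from 0 (fully open) to 255 (shut), set as the call begins (left out, the last holds). The fingers move at their own pace and stop on an object; "squeeze" is the grip in N (left out, the last holds). Time passes only in rows, so rows that do not move let the fingers close. It gives the time, the measured TCP pose, the force, the opening and the grip force at its end, in the units of the state.
- sensors.read_state(): the state, without advancing time (a new reading comes with each control period).
- cams.read_camera(name): name is "scene" or "side" or "wrist"; returns (picture, depth): 420x560x3 uint8, red, green, blue; 420x560 float32, mm along the optical axis (not along the pixel's ray), 0 where there is no reading.
- cams.camera_model(name): a dict with "mtx" (3x3 intrinsics, pixels), "xyz" and "attitude" of the camera in the world; the wrist camera has in their place "T_tool_cam" (4x4, takes a point from camera to tool coordinates, whose origin is the TCP and whose axes are the flange's). Camera axes: x right, y down, z forward; pixel columns grow to the right and rows downward; lengths in mm; the calibration is good to about 2 mm. A picture is of the moment at which its call begins: read the wrist's pose just before it. camera_model takes no time and is no camera call.
- ticket.hand_in(): hands the job in; it is judged then, once.
The state is a dict: "t": time; "q": joint angles; "joint_velocities": joint speeds; "joint_efforts": joint torques, N m; "position": TCP position; "eef_rot": TCP orientation; "contact_force": force on the tool from outside, world axes, zero at the start; "wrist_torque": the same for the moment, N m; "gripper_width": opening from 0.0 (shut) to 1.0 (fully open); "grip_force": force on a finger pad.
Only numpy, scipy, OpenCV 4.12 (cv2) and the standard library are available. Lean on these libraries where they do the work, as an engineer would, in place of code of your own. Each camera call takes 0.05 s, during which the arm holds its last target. There are 200 camera calls.

## Working session

There is one attempt and no reset: what is moved stays moved. The work goes in short steps, Python scripts to look and compute and a tool call to move; the robot and the scene stay as the last step left them, time stands still between calls to the robot, and variables do not carry over. Pictures are saved under pics/ and viewed, at most 14 in all, crops included, and the job is handed in when it is done.

Besides the shell and the picture viewer there is one more tool, called after ">>>" as name(argument=value, ...) on one line, values as JSON. servo_tool: Moves the arm, as the interface text tells. Its arguments: {"type":"object","properties":{"series":{"type":"string"},"hand":{"type":"number"},"squeeze":{"type":"number"}},"required":["series"]}

```bash
ls; mkdir -p pics; cat > h.py <<'E'
import numpy as np, cv2
from scipy.spatial.transform import Rotation as R
from plant import sensors, cams, ticket, r
def rot(q): return R.from_quat([q[1],q[2],q[3],q[0]]).as_matrix()
def pose():
    s=sensors.read_state(); T=np.eye(4); T[:3,:3]=rot(s["eef_rot"]); T[:3,3]=s["position"]; return T
def look(name):
    Tt=pose(); im,d=cams.read_camera(name); m=cams.camera_model(name)
    if name=="wrist": T=Tt@np.array(m["T_tool_cam"])
    else:
        T=np.eye(4); a=np.array(m["attitude"]); T[:3,:3]=rot(a) if a.size==4 else a; T[:3,3]=m["xyz"]
    K=np.array(m["mtx"]); v,u=np.mgrid[:420,:560]
    P=np.stack([(u-K[0,2])/K[0,0]*d,(v-K[1,2])/K[1,1]*d,d],-1)@T[:3,:3].T+T[:3,3]
    P[d<=0]=np.nan
    return im,d,P,K,T
def save(n,im): cv2.imwrite(f"pics/{n}.png",im[:,:,::-1])
E
python3 - <<'E'
from h import *
for n in ["scene","side","wrist"]:
    im,d,P,K,T=look(n); save(n+"0",im); np.savez(f"{n}0.npz",im=im,P=P,K=K,T=T); print(n,T.round(2).tolist(),K[0,0])
print(sensors.read_state())
a=[cv2.imread(f"pics/{n}0.png") for n in ["scene","side"]]
E
```

```text
pics
scene [[-0.8, -0.22, 0.57, -358.14], [-0.61, 0.32, -0.73, 1148.46], [-0.02, -0.92, -0.39, 720.79], [0.0, 0.0, 0.0, 1.0]] 514.2280891858044
side [[0.97, -0.13, 0.21, 235.04], [-0.24, -0.45, 0.86, -1120.62], [-0.02, -0.88, -0.47, 743.87], [0.0, 0.0, 0.0, 1.0]] 481.6409973181078
wrist [[1.0, -0.0, -0.0, 624.04], [-0.0, -0.96, -0.28, 70.09], [-0.0, 0.28, -0.96, 372.42], [0.0, 0.0, 0.0, 1.0]] 325.94017697401114
{'t': 0.15, 'q': array([-1.18997764e-01,  5.32496027e-02,  1.61400236e+00, -1.58341759e-05,
        1.47598199e+00, -1.18989646e-01]), 'joint_velocities': array([-7.88505153e-04, -1.35061190e-03, -3.17415506e-03, -5.77477855e-05,
       -1.41180614e-03,  1.51056700e-03]), 'joint_efforts': array([ 5.10442842e-04, -3.94241810e+01, -3.70721948e+01, -1.15854355e-04,
        4.61802789e-03,  5.00508997e-05]), 'position': array([6.24790734e+02, 2.51495991e-02, 4.03703474e+02]), 'eef_rot': array([-6.40199215e-04,  7.07108879e-01,  7.07104208e-01, -5.13490435e-04]), 'contact_force': array([-0.15360003, -0.91267249, -0.10655252]), 'wrist_torque': array([ 0.00767501,  0.05908415, -0.01879255]), 'grip_force': 0.0, 'gripper_width': 1.0017377528716584}
```

View pics.

View pics/scene0.png

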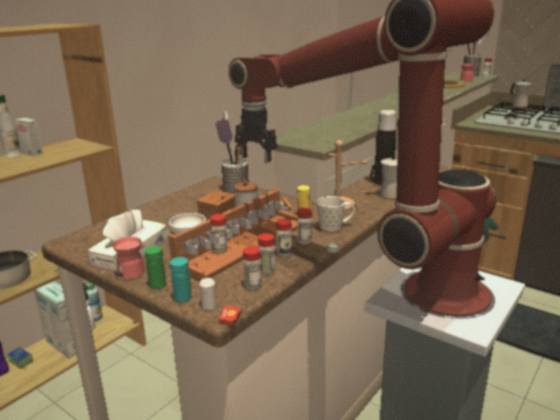

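View pics/side0.png

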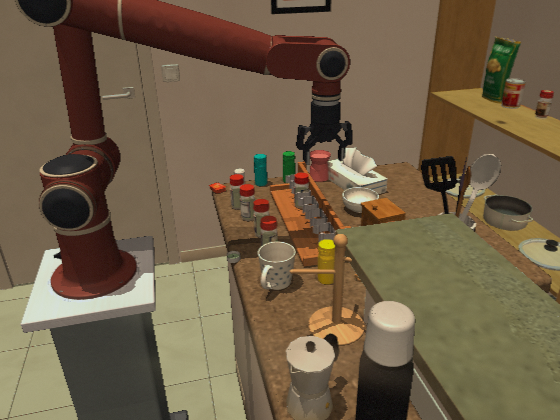

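View pics/wrist0.png

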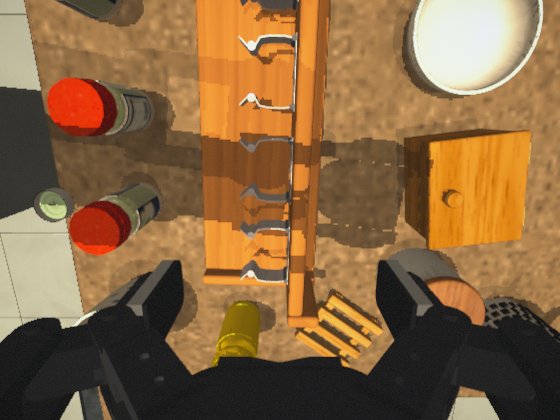

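```bash
cat > m.py <<'E'
from h import *
import sys
for n in sys.argv[1:]:
    z=np.load(n+"0.npz"); im,P=z["im"],z["P"]
    hsv=cv2.cvtColor(im,cv2.COLOR_RGB2HSV)
    red=(((hsv[...,0]<5)|(hsv[...,0]>174))&(hsv[...,1]>190)&(hsv[...,2]>90)).astype(np.uint8)
    k,l,st,c=cv2.connectedComponentsWithStats(red)
    for i in range(1,k):
        if st[i,4]<25: continue
        Q=P[(l==i)]; Q=Q[~np.isnan(Q[:,0])]
        if len(Q)<10 or Q[:,2].max()<5 or np.median(Q[:,0])<300 : continue
        top=Q[Q[:,2]>np.percentile(Q[:,2],90)-4]
        print(n,"red",c[i].round(),st[i,4],"all",Q.min(0).round(),Q.max(0).round(),"topmean",((top.min(0)+top.max(0))/2).round(1))
E
python3 m.py scene side wrist
python3 - <<'E'
from h import *
# top-down height map by merging clouds
A=[np.load(n+"0.npz") for n in ["scene","side","wrist"]]
P=np.concatenate([a["P"].reshape(-1,3) for a in A]); I=np.concatenate([a["im"].reshape(-1,3) for a in A])
ok=(P[:,0]>300)&(P[:,0]<1000)&(abs(P[:,1])<600)&(P[:,2]>-15)&(P[:,2]<250); P=P[ok];I=I[ok]
o=np.argsort(P[:,2]);P=P[o];I=I[o]
im=np.zeros((440,600*1,3),np.uint8)
u=((600-P[:,1])/2).astype(int); v=((1000-P[:,0])/2*1.2).astype(int)
im=np.zeros((430,610,3),np.uint8); im[v,u]=I
im=cv2.dilate(im,np.ones((2,2)))
save("top0",im)
t=abs(P[:,2])<12; print("table z",np.median(P[t,2]))
E
```

```text
side red [546.  94.] 58 all [1649.  400.  222.] [1686.  449.  244.] topmean [1665.5  425.8  241.2]
side red [513.  99.] 65 all [1626.  559.  158.] [1659.  593.  199.] topmean [1642.  573.  195.]
side red [301. 178.] 118 all [594. 161. 104.] [633. 204. 127.] topmean [614.1 183.3 124.7]
side red [236. 179.] 117 all [403. 239.  86.] [443. 287. 113.] topmean [423.3 264.4 109.6]
side red [246. 190.] 135 all [421. 158.  90.] [461. 204. 113.] topmean [441.2 181.3 109.2]
side red [260. 205.] 120 all [443.  48.  88.] [483.  96. 111.] topmean [463.6  72.  108.3]
side red [268. 223.] 133 all [443. -54.  87.] [480. -14. 112.] topmean [462.1 -32.9 109. ]
wrist red [94. 85.] 104 all [470.  84.  88.] [485.  96. 109.] topmean [476.8  91.2 105.3]
wrist red [ 82. 129.] 191 all [449.  53. 105.] [486.  70. 109.] topmean [467.5  61.9 106.9]
wrist red [109. 213.] 442 all [453. -40.  87.] [486.  -6. 109.] topmean [469.9 -18.  106.1]
table z 0.07083759993869876
```

```bash
python3 - <<'E'
from h import *
A={n:np.load(n+"0.npz") for n in ["scene","side","wrist"]}
for n,a in A.items():
    im,P=a["im"],a["P"]; hsv=cv2.cvtColor(im,cv2.COLOR_RGB2HSV)
    # caps, relaxed
    red=((hsv[...,0]<6)|(hsv[...,0]>172))&(hsv[...,1]>150)&(P[...,2]>104)&(P[...,2]<112)&(P[...,0]<520)
    k,l,st,c=cv2.connectedComponentsWithStats(red.astype(np.uint8))
    for i in range(1,k):
        if st[i,4]>20:
            Q=P[l==i]; print(n,"cap",st[i,4],((Q.min(0)+Q.max(0))/2).round(1),np.ptp(Q,0).round())
    # board top: 
    b=(hsv[...,0]>3)&(hsv[...,0]<18)&(hsv[...,1]>120)&(abs(P[...,2]-107)<4)&(P[...,0]>560)&(P[...,0]<690)&(P[...,1]<340)&(P[...,1]>-150)
    Q=P[b]
    if len(Q)>30:
        vx,vy,x,y=cv2.fitLine(Q[:,:2].astype(np.float32),cv2.DIST_HUBER,0,.01,.01).ravel()
        res=(Q[:,:2]-[x,y])@[-vy,vx]
        print(n,"board",len(Q),"yaw deg",np.degrees(np.arctan2(-vx*np.sign(vy),abs(vy))).round(2),"pt",x,y,"y",Q[:,1].min(),Q[:,1].max(),"perp pct",np.percentile(res,[2,50,98]).round(1),"z",np.median(Q[:,2]))
    # foot board front
    f=(hsv[...,0]>3)&(hsv[...,0]<18)&(hsv[...,1]>120)&(abs(P[...,2]-16)<3.5)&(P[...,0]>480)&(P[...,0]<640)
    Q=P[f]
    for y0 in (-60,0,60,120,180,240):
        s=Q[abs(Q[:,1]-y0)<8]
        if len(s)>15: print("  foot y",y0,"x min",np.percentile(s[:,0],2).round(1),"n",len(s))
    # mug / tree
    w=(P[...,2]>88)&(P[...,2]<98)&(P[...,0]>380)&(P[...,0]<560)&(P[...,1]<-70)&(P[...,1]>-260); Q=P[w]
    if len(Q)>20:
        (cx,cy),rad=cv2.minEnclosingCircle(Q[:,:2].astype(np.float32)); print(n,"mug rim",len(Q),cx,cy,rad,Q.min(0),Q.max(0))
    w=(P[...,2]>120)&(P[...,2]<245)&(P[...,0]>380)&(P[...,0]<760)&(P[...,1]<-120)&(P[...,1]>-420); Q=P[w]
    print(n,"tree",len(Q),Q.min(0) if len(Q) else 0,Q.max(0) if len(Q) else 0)
    for lo in range(120,250,15):
        s=Q[(Q[:,2]>=lo)&(Q[:,2]<lo+15)]
        if len(s)>3: print("   z",lo,len(s),np.percentile(s[:,:2],[2,50,98],axis=0).round().tolist())
E
```

```text
scene cap 52 [456.5 -22.9 108. ] [34. 38.  8.]
scene cap 72 [462.   78.4 108.1] [40. 42.  8.]
scene cap 104 [444.6 184.  108.2] [45. 44.  8.]
scene cap 98 [420.5 267.6 108.3] [38. 41.  7.]
scene board 312 yaw deg -1.54 pt 640.03357 124.66845 y -119.70523327491196 333.0511742324611 perp pct [-17.8  -0.   42.5] z 107.75962106937493
  foot y -60 x min 534.4 n 16
  foot y 0 x min 562.0 n 36
  foot y 60 x min 585.0 n 22
  foot y 120 x min 566.8 n 36
  foot y 180 x min 541.6 n 38
  foot y 240 x min 545.0 n 50
scene mug rim 165 482.346435546875 -170.16751098632812 77.4016342163086 [ 405.51162428 -208.7726935    88.03732178] [ 557.80397214 -113.90891652   97.86360628]
scene tree 1778 [ 434.20423835 -419.98640242  120.06824967] [ 759.87722805 -271.19043488  243.00343526]
   z 120 197 [[533.0, -409.0], [648.0, -334.0], [754.0, -325.0]]
   z 135 189 [[534.0, -408.0], [650.0, -335.0], [756.0, -325.0]]
   z 150 178 [[488.0, -358.0], [652.0, -333.0], [755.0, -324.0]]
   z 165 70 [[438.0, -363.0], [491.0, -352.0], [681.0, -325.0]]
   z 180 224 [[532.0, -412.0], [601.0, -285.0], [751.0, -276.0]]
   
[... 1694 characters left out ...]
27 [455.7  91.4 106.6] [7. 5. 3.]
wrist cap 294 [458.8  78.2 107.5] [30. 25.  5.]
wrist cap 53 [479.7  74.8 106.9] [ 5. 10.  3.]
wrist cap 35 [473.1  70.  108. ] [8. 5. 2.]
wrist cap 1210 [463.8 -25.1 106.8] [43. 37.  6.]
wrist board 5795 yaw deg -1.28 pt 642.31805 29.697496 y -125.11924840607044 148.8668614369481 perp pct [-12.5   0.    7. ] z 107.54195278949521
  foot y -60 x min 537.0 n 680
  foot y 0 x min 539.7 n 1221
  foot y 60 x min 541.4 n 1366
  foot y 120 x min 543.2 n 1629
  foot y 180 x min 544.1 n 198
wrist mug rim 136 488.38714599609375 -151.59970092773438 73.57415771484375 [ 416.81362057 -180.46655306   88.12486155] [ 559.96066467 -116.55133783   97.99872071]
wrist tree 0 0 0
```

View pics/top0.png

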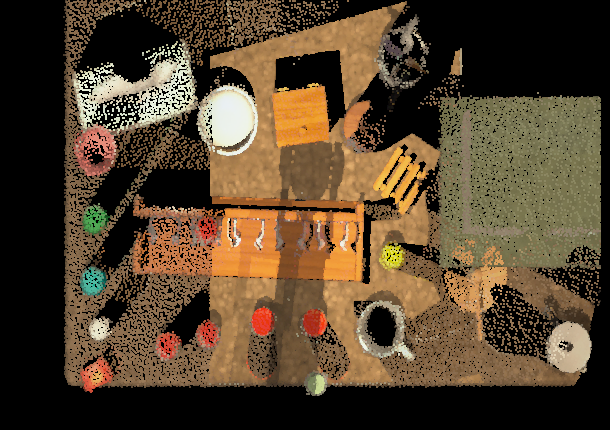

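>>> servo_tool(series="8 0 0 -8.5;8 0 0 -8.5;0 0 0 -8.5;0 0 0 -8.5;0 0 0 -8.5;0 0 0 -8.5;0 0 0 -8.5;0 0 0 -8.5", hand=0)

```text
t: 0.95
position: [623.7, 15.9, 404.2]
eef_rot: [-0.0, 0.188, 0.982, -0.0]
contact_force: [0.1, -0.4, -0.2]
gripper_width: 1.002
grip_force: 0.0
```

>>> servo_tool(series="10 20 0 -8;10 20 0 -8;10 20 0 -4;0 0 0 0;0 0 0 0;0 0 0 0")

```text
t: 1.55
position: [609.4, 80.4, 404.5]
eef_rot: [-0.0, 0.018, 1.0, -0.0]
contact_force: [-0.2, -0.0, 0.8]
gripper_width: 1.001
grip_force: 0.0
```

```bash
python3 - <<'E'
from h import *
T=pose(); print(T.round(3))
im,d,P,K,Tc=look("wrist"); save("wrist1",im); np.savez("wrist10.npz",im=im,P=P,K=K,T=Tc)
hsv=cv2.cvtColor(im,cv2.COLOR_RGB2HSV)
red=((hsv[...,0]<6)|(hsv[...,0]>172))&(hsv[...,1]>150)&(P[...,2]>104)&(P[...,2]<130)
k,l,st,c=cv2.connectedComponentsWithStats(red.astype(np.uint8))
for i in range(1,k):
    if st[i,4]>60:
        Q=P[l==i]; print("cap",st[i,4],((Q.min(0)+Q.max(0))/2).round(1),np.ptp(Q,0).round())
wood=(hsv[...,0]>3)&(hsv[...,0]<18)&(hsv[...,1]>110)
f=P[wood&(abs(P[...,2]-16)<3.5)&(P[...,0]>480)&(P[...,0]<640)]
for y0 in range(-80,300,40):
    s=f[abs(f[:,1]-y0)<8]
    if len(s)>15: print("foot y",y0,"x min",np.percentile(s[:,0],1).round(1),"max",np.percentile(s[:,0],99).round(1))
b=P[wood&(abs(P[...,2]-107)<4)&(P[...,0]>600)&(P[...,0]<680)]; print("board y",b[:,1].min(),b[:,1].max())
for y0 in range(-100,320,50):
    s=b[abs(b[:,1]-y0)<8]
    if len(s)>15: print("board y",y0,np.percentile(s[:,0],[2,98]).round(1))
# steel clips: low saturation points z 50..80
s=P[(hsv[...,1]<90)&(P[...,2]>45)&(P[...,2]<82)&(P[...,0]>570)&(P[...,0]<635)]
h,e=np.histogram(s[:,1],np.arange(-110,320,4))
print([(int(a),int(n)) for a,n in zip(e,h) if n>8])
E
```

```text
[[-9.99000e-01  3.60000e-02 -0.00000e+00  6.09450e+02]
 [ 3.60000e-02  9.99000e-01 -0.00000e+00  8.03840e+01]
 [ 0.00000e+00 -0.00000e+00 -1.00000e+00  4.04514e+02]
 [ 0.00000e+00  0.00000e+00  0.00000e+00  1.00000e+00]]
cap 224 [471.1 -18.4 106.5] [29. 25.  5.]
cap 1908 [472.9  74.7 107.1] [28. 43.  6.]
cap 72 [464.6 182.8 106.1] [ 3. 18.  4.]
cap 114 [467.6 -27.9 108.3] [13. 11.  4.]
cap 108 [479.7 -37.8 107.2] [10. 15.  5.]
cap 1257 [615.1 182.5 114.9] [42. 37. 22.]
cap 82 [612.7 205.5 123.3] [17.  8.  3.]
cap 74 [625.4 201.9 123.4] [12. 10.  3.]
foot y -80 x min 535.7 max 633.0
foot y -40 x min 537.1 max 633.4
foot y 0 x min 538.2 max 634.8
foot y 40 x min 539.1 max 635.3
foot y 80 x min 540.5 max 637.0
foot y 120 x min 541.2 max 637.9
foot y 160 x min 542.6 max 638.9
foot y 200 x min 543.9 max 599.2
foot y 240 x min 544.7 max 619.7
foot y 280 x min 545.9 max 638.8
board y -125.02746482816842 327.8910476087533
board y -100 [631.6 644.5]
board y -50 [633.  646.2]
board y 0 [634.4 647.1]
board y 50 [636.1 649.3]
board y 100 [637.4 649.9]
board y 150 [638.9 651.8]
board y 200 [642.8 652.8]
board y 250 [641.8 654.6]
board y 300 [643.2 656.5]
[(-94, 432), (-90, 188), (-86, 144), (-82, 125), (-78, 36), (-74, 40), (-70, 33), (-66, 41), (-62, 42), (-58, 39), (-54, 40), (-50, 40), (-46, 63), (-42, 173), (-38, 380), (-10, 246), (-6, 127), (-2, 117), (2, 72), (6, 39), (10, 33), (14, 35), (18, 37), (22, 37), (26, 36), (30, 34), (34, 36), (38, 64), (42, 94), (46, 140), (74, 104), (78, 59), (82, 57), (118, 27), (122, 64), (126, 88), (130, 134), (154, 30), (158, 220), (162, 202), (166, 70), (170, 27), (174, 41), (178, 42), (182, 50), (186, 20), (190, 16), (206, 74), (210, 74), (214, 14), (238, 30), (242, 362), (246, 219), (250, 46), (286, 112), (290, 126), (294, 172), (298, 413)]
```

>>> servo_tool(series="36 -28 20 0;36 -28 20 0;36 -28 20 0;35 -29 20 0;0 0 20 0.4;0 0 20 0;0 0 20 0;0 0 0 0", hand=45, squeeze=60)

```text
t: 2.4
position: [461.1, -27.5, 261.8]
eef_rot: [-0.003, 0.022, 1.0, 0.0]
contact_force: [-0.4, 0.3, -0.1]
gripper_width: 0.824
grip_force: 0.0
```

```bash
cat > cap.py <<'E'
from h import *
import sys
def cap(name="wrist",save_as=None):
    T=pose(); im,d,P,K,Tc=look(name)
    if save_as: save(save_as,im)
    hsv=cv2.cvtColor(im,cv2.COLOR_RGB2HSV)
    red=((hsv[...,0]<6)|(hsv[...,0]>172))&(hsv[...,1]>150)&(P[...,2]>95)&(P[...,2]<135)
    red=cv2.morphologyEx(red.astype(np.uint8),cv2.MORPH_CLOSE,np.ones((5,5)))
    k,l,st,c=cv2.connectedComponentsWithStats(red)
    for i in range(1,k):
        if st[i,4]>40:
            Q=P[l==i]; Q=Q[~np.isnan(Q[:,0])]; z=np.percentile(Q[:,2],95); Q=Q[abs(Q[:,2]-z)<5]; dl=((Q.min(0)+Q.max(0))/2)
            print(name,c[i].round(),st[i,4],dl.round(1),np.ptp(Q,0).round(),"tool delta",((dl-T[:3,3])@T[:3,:3]).round(1))
    return im,P
if __name__=="__main__":
    for n in sys.argv[2:] or ["wrist"]: cap(n,None if sys.argv[1]=="-" else sys.argv[1]+n)
    print(pose()[:3,3].round(1))
E
python3 cap.py a1 wrist
```

```text
wrist [483. 259.] 2446 [459.3  69.2 105.7] [34. 34.  7.] tool delta [  5.1  96.4 156.2]
wrist [277. 286.] 7807 [462.7 -28.3 106.8] [44. 43.  6.] tool delta [ -2.5  -0.9 155. ]
[461.9 -27.4 263.5]
```

>>> servo_tool(series="0 0 17 -0.8;0 0 17 0;0 0 0 0")

```text
t: 2.75
position: [462.1, -27.1, 229.9]
eef_rot: [-0.001, 0.014, 1.0, 0.0]
contact_force: [-0.4, 0.2, -1.1]
gripper_width: 0.825
grip_force: 0.0
```

>>> servo_tool(series="0 0 0 0;0 0 0 0;0 0 0 0;0 0 0 0;0 0 0 0;0 0 0 0", hand=255)

```text
t: 3.35
position: [463.4, -27.2, 232.6]
eef_rot: [0.002, 0.014, 1.0, -0.0]
contact_force: [-0.3, -0.9, 5.1]
gripper_width: 0.507
grip_force: 61.1
```

>>> servo_tool(series="0 0 -15 0;0 0 -10 0;0 0 0 0")

```text
t: 3.65
position: [463.0, -27.1, 257.3]
eef_rot: [0.002, 0.014, 1.0, -0.0]
contact_force: [0.2, -0.2, -0.7]
gripper_width: 0.508
grip_force: 61.1
```

>>> servo_tool(series="-20 -7 0 0;-20 -7 0 0;-20 -7 0 0;-20 -6 0 0;-19 -6 0 0;0 0 0 0;0 0 4 0;0 0 3 0")

```text
t: 4.45
position: [559.8, -62.5, 248.6]
eef_rot: [-0.001, 0.014, 1.0, 0.0]
contact_force: [-4.3, 1.1, 13.7]
gripper_width: 0.511
grip_force: 62.3
```

>>> servo_tool(series="0 0 0 0;0 0 0 0;0 0 0 0;0 0 0 0", hand=45)

```text
t: 4.85
position: [560.2, -62.6, 248.7]
eef_rot: [-0.0, 0.014, 1.0, 0.0]
contact_force: [-0.1, -0.7, -0.1]
gripper_width: 0.824
grip_force: 0.0
```

>>> servo_tool(series="15 0 0 0;20 0 0 0;15 0 0 0;0 0 0 0")

```text
t: 5.25
position: [509.2, -61.1, 248.2]
eef_rot: [-0.001, 0.014, 1.0, 0.0]
contact_force: [-0.7, 0.1, -0.0]
gripper_width: 0.821
grip_force: 0.0
```

```bash
python3 cap.py a2 wrist side
```

```text
wrist [278. 359.] 131 [536.9 -62.6 103.8] [ 3. 15.  6.] tool delta [-27.9  -0.8 144.3]
side [305. 178.] 44 [626.2 183.8 124.3] [14. 34.  5.] tool delta [-109.1  248.2  124.4]
side [242. 184.] 256 [433.2 224.8 108.5] [ 59. 134.   6.] tool delta [ 85.  283.8 140.2]
side [261. 204.] 145 [463.3  74.8 108.8] [39. 48.  6.] tool delta [ 50.7 134.7 139.8]
side [307. 219.] 203 [558.5 -62.3 123.9] [40. 48.  6.] tool delta [-48.4   0.4 124.8]
side [ 87. 247.] 770 [  3.1 -37.6 131.8] [121.  62.   8.] tool delta [507.6   9.4 116.7]
[510.7 -61.4 249. ]
```

View pics/a2wrist.png

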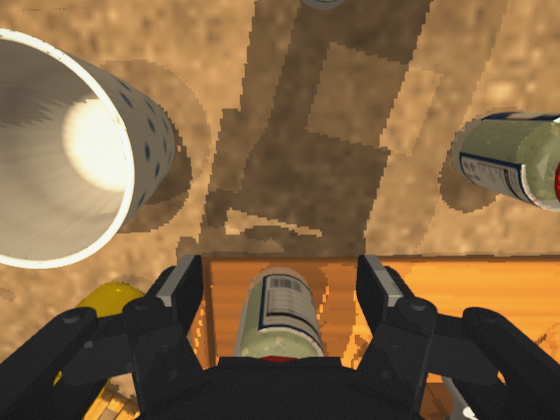

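>>> servo_tool(series="0 0 9 0;0 0 9 0;0 0 0 0;0 0 0 0;0 0 0 0;0 0 0 0;0 0 0 0", hand=255)

```text
t: 6.05
position: [510.7, -61.4, 231.1]
eef_rot: [0.0, 0.014, 1.0, -0.0]
contact_force: [-0.3, 0.0, 0.2]
gripper_width: 0.005
grip_force: 0.0
```

>>> servo_tool(series="-12 0 0 0;-8 0 0 0;-8 0 0 0;-7 0 0 0;-6 0 0 0;0 0 0 0")

```text
t: 6.65
position: [551.2, -62.6, 230.3]
eef_rot: [-0.003, 0.014, 1.0, -0.0]
contact_force: [-8.1, -0.8, 4.0]
gripper_width: -0.002
grip_force: 2.7
```

>>> servo_tool(series="-5 0 0 0;-5 0 0 0;-5 0 0 0;-5 0 0 0;0 0 0 0")

```text
t: 7.15
position: [572.4, -63.1, 230.9]
eef_rot: [0.001, 0.014, 1.0, -0.0]
contact_force: [0.1, -0.2, -0.2]
gripper_width: -0.0
grip_force: 0.0
```

>>> servo_tool(series="-3 0 0 0;-3 0 0 0;-2 0 0 0;0 0 0 0")

```text
t: 7.55
position: [575.9, -62.4, 228.2]
eef_rot: [-0.009, 0.014, 1.0, 0.001]
contact_force: [-22.9, 1.2, 7.3]
gripper_width: -0.001
grip_force: 0.0
```

>>> servo_tool(series="20 0 0 0;30 0 0 0;0 0 -35 0;20 30 -35 0;20 35 0 0;20 35 0 0;2 36 0 0;0 0 0 0", hand=45)

```text
t: 8.35
position: [470.9, 78.5, 301.1]
eef_rot: [0.001, 0.012, 1.0, 0.001]
contact_force: [-0.8, -0.7, 0.1]
gripper_width: 0.825
grip_force: 0.0
```

```bash
python3 cap.py - side wrist
```

```text
side [301. 178.] 138 [615.5 183.9 124.6] [40. 42.  6.] tool delta [-141.8  108.5  177. ]
side [242. 184.] 254 [432.8 223.  109.1] [ 59. 130.   8.] tool delta [ 41.8 143.4 192.1]
side [261. 204.] 136 [462.2  74.3 108.1] [39. 44.  6.] tool delta [  8.9  -4.6 193. ]
side [325. 217.] 211 [608.6 -66.1 124.3] [41. 48.  7.] tool delta [-140.8 -141.6  176.9]
side [ 87. 246.] 774 [  3.5 -38.5 132.5] [122.  58.   9.] tool delta [ 464.9 -128.1  167.6]
wrist [455. 185.] 2125 [442.7 175.8 106.5] [42. 30.  6.] tool delta [ 31.3  98.  194.6]
wrist [515. 161.] 79 [427.5 196.5 107.4] [ 6. 10.  4.] tool delta [ 47.1 118.3 193.6]
wrist [472. 193.] 74 [443.2 176.9 107.6] [7. 7. 3.] tool delta [ 30.8  99.1 193.4]
wrist [494. 195.] 83 [444.1 188.1 107.6] [ 7. 12.  3.] tool delta [ 30.3 110.4 193.4]
wrist [272. 234.] 4228 [464.3  74.4 106.7] [43. 43.  6.] tool delta [  7.3  -2.8 194.3]
wrist [502. 222.] 74 [459.3 194.3 107.3] [ 7. 10.  3.] tool delta [ 15.2 116.9 193.7]
wrist [452. 418.] 81 [595.7 187.6 103.2] [ 5. 21.  5.] tool delta [-121.3  113.6  198.1]
[471.6  76.1 301. ]
```

>>> servo_tool(series="7 -3 20 0;0 0 20 0;0 0 20 0;0 0 11 0;0 0 0 0")

```text
t: 8.95
position: [463.9, 72.0, 227.8]
eef_rot: [-0.002, 0.015, 1.0, -0.0]
contact_force: [-0.7, -0.2, -0.1]
gripper_width: 0.825
grip_force: 0.0
```

>>> servo_tool(series="0 0 0 0;0 0 0 0;0 0 0 0;0 0 0 0;0 0 0 0;0 0 0 0", hand=255)

```text
t: 9.55
position: [465.0, 72.9, 230.9]
eef_rot: [0.001, 0.014, 1.0, -0.0]
contact_force: [-0.2, -0.7, 6.0]
gripper_width: 0.511
grip_force: 60.8
```

>>> servo_tool(series="0 0 -15 0;0 0 -10 0;0 0 0 0")

```text
t: 9.85
position: [464.8, 72.9, 255.8]
eef_rot: [0.001, 0.014, 1.0, 0.0]
contact_force: [0.5, -0.1, -1.7]
gripper_width: 0.51
grip_force: 46.9
```

>>> servo_tool(series="0 0 0 0;0 0 0 0")

```text
t: 10.05
position: [463.9, 72.9, 253.7]
eef_rot: [-0.001, 0.014, 1.0, 0.0]
contact_force: [-0.2, -0.1, -2.2]
gripper_width: 0.508
grip_force: 60.7
```

>>> servo_tool(series="-20 -10 -4 0;-20 -10 0 0;-20 -10 0 0;-20 -10 0 0;-19 -9 0 0;0 0 0 0;0 0 4 0;0 0 4 0")

```text
t: 10.85
position: [561.0, 21.5, 249.5]
eef_rot: [-0.001, 0.014, 1.0, 0.0]
contact_force: [-0.0, 0.1, -1.6]
gripper_width: 0.509
grip_force: 60.8
```

>>> servo_tool(series="0 0 2 0;0 0 1 0;0 0 0 0")

```text
t: 11.15
position: [561.6, 21.4, 247.4]
eef_rot: [-0.0, 0.014, 1.0, 0.0]
contact_force: [-0.7, -0.9, -0.7]
gripper_width: 0.508
grip_force: 60.9
```

>>> servo_tool(series="0 0 0 0;0 0 0 0;0 0 0 0;0 0 0 0", hand=45)

```text
t: 11.55
position: [562.0, 21.1, 247.8]
eef_rot: [0.0, 0.014, 1.0, -0.0]
contact_force: [-0.4, 0.1, -0.1]
gripper_width: 0.823
grip_force: 0.0
```

>>> servo_tool(series="15 0 0 0;20 0 0 0;15 0 0 0;0 0 0 0")

```text
t: 11.95
position: [510.7, 22.7, 247.1]
eef_rot: [-0.001, 0.014, 1.0, 0.0]
contact_force: [0.0, 0.2, -0.3]
gripper_width: 0.819
grip_force: 0.0
```

>>> servo_tool(series="0 0 9 0;0 0 7 0;0 0 0 0;0 0 0 0;0 0 0 0;0 0 0 0;0 0 0 0", hand=255)

```text
t: 12.65
position: [512.1, 22.5, 231.8]
eef_rot: [0.0, 0.014, 1.0, -0.0]
contact_force: [-0.4, -0.7, 0.9]
gripper_width: -0.004
grip_force: 0.0
```

```bash
python3 cap.py - side
```

```text
side [301. 178.] 136 [615.8 185.8 124.1] [41. 42.  7.] tool delta [-99.  166.1 107.7]
side [242. 184.] 248 [433.2 224.  108.7] [ 59. 130.   7.] tool delta [ 84.6 199.2 123. ]
side [298. 204.] 182 [559.4  21.7 124.5] [41. 45.  7.] tool delta [-47.2   0.5 107.3]
side [325. 217.] 215 [608.5 -64.2 124.6] [41. 46.  6.] tool delta [-98.7 -84.  107.3]
side [ 87. 247.] 764 [  1.8 -39.3 131.8] [125.  56.   8.] tool delta [508.5 -76.   99.7]
[512.1  22.5 231.8]
```

>>> servo_tool(series="-12 0 0 0;-8 0 0 0;-8 0 0 0;-7 0 0 0;-6 0 0 0;-5 0 0 0;-5 0 0 0;-5 0 0 0")

```text
t: 13.5
position: [567.7, 21.1, 230.6]
eef_rot: [-0.001, 0.014, 1.0, 0.0]
contact_force: [-1.6, -0.4, -1.0]
gripper_width: -0.001
grip_force: 1.0
```

>>> servo_tool(series="-5 0 0 0;-3 0 0 0;-3 0 0 0;-2 0 0 0;0 0 0 0")

```text
t: 14.0
position: [578.0, 20.4, 229.2]
eef_rot: [-0.007, 0.014, 1.0, -0.0]
contact_force: [-20.1, -1.9, 5.6]
gripper_width: -0.002
grip_force: 0.0
```

>>> servo_tool(series="20 0 0 0;30 0 0 0;0 0 -35 0;25 30 -35 0;25 40 0 0;25 40 0 0;16 47 0 0;0 0 0 0", hand=45)

```text
t: 14.8
position: [444.0, 184.1, 300.7]
eef_rot: [0.001, 0.011, 1.0, 0.001]
contact_force: [0.0, -0.9, -0.0]
gripper_width: 0.826
grip_force: 0.0
```

```bash
python3 cap.py - side wrist
```

```text
side [301. 178.] 138 [614.8 186.6 125. ] [37. 43.  6.] tool delta [-170.3    5.7  176. ]
side [241. 184.] 241 [431.7 224.9 108.9] [ 56. 130.   7.] tool delta [ 13.6  40.1 191.8]
side [321. 210.] 415 [610.3 -21.9 124.6] [ 44. 130.   7.] tool delta [-170.2 -202.9  175.9]
side [ 87. 247.] 776 [  1.8 -40.4 132.5] [125.  55.   8.] tool delta [ 437.8 -234.1  166.7]
wrist [434. 203.] 4623 [424.4 265.4 106.8] [43. 44.  7.] tool delta [ 22.8  82.5 193.8]
wrist [282. 241.] 4986 [442.7 183.5 106.8] [43. 43.  6.] tool delta [  2.7   1.1 193.8]
[445.5 181.  300.5]
```

>>> servo_tool(series="2 1 20 0;0 0 20 0;0 0 20 0;0 0 9 0;0 0 0 0")

```text
t: 15.4
position: [443.6, 180.0, 229.5]
eef_rot: [-0.001, 0.015, 1.0, -0.0]
contact_force: [0.4, -0.0, -0.7]
gripper_width: 0.826
grip_force: 0.0
```

>>> servo_tool(series="0 0 0 0;0 0 0 0;0 0 0 0;0 0 0 0;0 0 0 0;0 0 0 0", hand=255)

```text
t: 16.0
position: [444.3, 181.3, 232.3]
eef_rot: [0.001, 0.014, 1.0, 0.0]
contact_force: [-0.3, 0.6, 5.4]
gripper_width: 0.504
grip_force: 60.5
```

>>> servo_tool(series="0 0 -15 0;0 0 -10 0;0 0 0 0")

```text
t: 16.3
position: [443.9, 181.2, 257.1]
eef_rot: [0.001, 0.014, 1.0, 0.0]
contact_force: [-0.4, 0.4, -1.5]
gripper_width: 0.508
grip_force: 60.9
```

>>> servo_tool(series="-25 -15 0 0;-25 -15 0 0;-25 -15 0 0;-25 -14 0 0;-24 -14 0 0;0 0 0 0;0 0 4 0;0 0 4 0")

```text
t: 17.1
position: [565.0, 105.1, 248.2]
eef_rot: [-0.0, 0.014, 1.0, 0.0]
contact_force: [-4.4, -1.5, 19.2]
gripper_width: 0.506
grip_force: 61.4
```

>>> servo_tool(series="0 0 0 0;0 0 0 0;0 0 0 0;0 0 0 0", hand=45)

```text
t: 17.5
position: [565.0, 104.9, 247.7]
eef_rot: [-0.0, 0.014, 1.0, 0.0]
contact_force: [-0.2, 0.3, 0.8]
gripper_width: 0.821
grip_force: 0.0
```

>>> servo_tool(series="15 0 0 0;20 0 0 0;15 0 0 0;0 0 0 0")

```text
t: 17.9
position: [514.0, 106.2, 247.3]
eef_rot: [-0.001, 0.014, 1.0, -0.0]
contact_force: [0.2, -0.5, -0.0]
gripper_width: 0.826
grip_force: 0.0
```

>>> servo_tool(series="0 0 9 0;0 0 8 0;0 0 0 0;0 0 0 0;0 0 0 0;0 0 0 0;0 0 0 0", hand=255)

```text
t: 18.6
position: [515.6, 106.0, 231.2]
eef_rot: [0.0, 0.014, 1.0, 0.0]
contact_force: [0.1, -0.6, -0.2]
gripper_width: 0.004
grip_force: 0.0
```

```bash
python3 cap.py - side
```

```text
side [296. 185.] 315 [588.6 143.5 124.2] [ 94. 123.   6.] tool delta [-71.8  39.4 107. ]
side [236. 179.] 115 [423.9 266.4 109.3] [41. 46.  7.] tool delta [ 96.2 157.7 121.9]
side [321. 210.] 410 [609.1 -23.3 124.6] [ 45. 130.   7.] tool delta [ -96.9 -126.7  106.6]
side [ 87. 247.] 769 [  3.2 -40.2 132.4] [122.  55.   9.] tool delta [ 508.2 -160.5   98.6]
[515.6 106.  231.2]
```

>>> servo_tool(series="-12 0 0 0;-8 0 0 0;-8 0 0 0;-7 0 0 0;-6 0 0 0;-5 0 0 0;-5 0 0 0;-5 0 0 0")

```text
t: 19.45
position: [571.3, 104.5, 230.0]
eef_rot: [-0.001, 0.014, 1.0, -0.0]
contact_force: [-1.1, 0.2, 0.7]
gripper_width: -0.005
grip_force: 0.6
```

>>> servo_tool(series="-4 0 0 0;-4 0 0 0;-3 0 0 0;-2 0 0 0;0 0 0 0")

```text
t: 19.95
position: [580.7, 105.2, 228.3]
eef_rot: [-0.009, 0.013, 1.0, 0.001]
contact_force: [-22.7, 3.6, 5.9]
gripper_width: 0.002
grip_force: 0.0
```

>>> servo_tool(series="20 0 0 0;30 0 0 0;0 0 -35 0;25 30 -35 0;30 40 0 0;30 40 0 0;28 47 0 0;0 0 0 0", hand=45)

```text
t: 20.75
position: [427.1, 263.8, 299.9]
eef_rot: [0.001, 0.011, 1.0, 0.001]
contact_force: [0.0, -1.1, -0.2]
gripper_width: 0.824
grip_force: 0.0
```

```bash
python3 cap.py - side wrist
```

```text
side [314. 199.] 726 [611.4  59.  124.6] [ 45. 299.   7.] tool delta [-188.4 -201.3  175.1]
side [236. 179.] 107 [423.7 266.5 109.3] [39. 47.  7.] tool delta [  3.7   2.1 190.7]
side [ 87. 247.] 770 [  2.  -43.4 133.2] [121.  49.  10.] tool delta [ 418.8 -316.6  165.5]
wrist [286. 238.] 5222 [424.5 265.9 106.7] [44. 43.  6.] tool delta [  4.4   3.5 193.1]
[429.2 261.  299.8]
```

>>> servo_tool(series="4 4 20 0;0 0 20 0;0 0 20 0;0 0 9 0;0 0 0 0")

```text
t: 21.35
position: [425.7, 263.0, 228.8]
eef_rot: [-0.001, 0.015, 1.0, -0.001]
contact_force: [-0.6, 0.3, -0.4]
gripper_width: 0.824
grip_force: 0.0
```

>>> servo_tool(series="0 0 0 0;0 0 0 0;0 0 0 0;0 0 0 0;0 0 0 0;0 0 0 0", hand=255)

```text
t: 21.95
position: [426.2, 264.5, 231.8]
eef_rot: [0.002, 0.014, 1.0, 0.0]
contact_force: [0.9, -0.1, 6.0]
gripper_width: 0.509
grip_force: 61.1
```

>>> servo_tool(series="0 0 -15 0;0 0 -10 0;0 0 0 0")

```text
t: 22.25
position: [425.9, 264.5, 257.3]
eef_rot: [0.002, 0.014, 1.0, 0.001]
contact_force: [-0.2, 0.4, -0.6]
gripper_width: 0.512
grip_force: 61.1
```

>>> servo_tool(series="-24 2 0 0;-24 2 0 0;-24 2 0 0;-24 2 0 0;-24 2 0 0;-24 2 0 0;0 0 4 0;0 0 4 0")

```text
t: 23.05
position: [569.9, 272.2, 247.7]
eef_rot: [0.0, 0.014, 1.0, 0.0]
contact_force: [-1.4, -1.8, 19.5]
gripper_width: 0.508
grip_force: 62.1
```

>>> servo_tool(series="0 0 0 0;0 0 0 0;0 0 0 0;0 0 0 0", hand=45)

```text
t: 23.45
position: [569.1, 272.2, 247.0]
eef_rot: [-0.0, 0.014, 1.0, -0.0]
contact_force: [-0.4, -0.3, 0.3]
gripper_width: 0.826
grip_force: 0.0
```

>>> servo_tool(series="15 0 0 0;20 0 0 0;15 0 0 0;0 0 0 0")

```text
t: 23.85
position: [518.1, 273.7, 246.8]
eef_rot: [-0.001, 0.013, 1.0, -0.0]
contact_force: [-0.1, -0.3, 0.1]
gripper_width: 0.825
grip_force: 0.0
```

>>> servo_tool(series="0 0 9 0;0 0 8 0;0 0 0 0;0 0 0 0;0 0 0 0;0 0 0 0;0 0 0 0", hand=255)

```text
t: 24.55
position: [519.9, 273.6, 230.6]
eef_rot: [0.0, 0.014, 1.0, 0.0]
contact_force: [0.6, -0.5, 0.2]
gripper_width: -0.001
grip_force: 0.0
```

```bash
python3 cap.py - scene
```

```text
scene [273. 194.] 103 [604.7 -60.1 127.1] [36. 41.  7.] tool delta [ -94.1 -331.3  103.5]
scene [256. 202.] 118 [609.1  24.3 126.6] [37. 45.  6.] tool delta [ -96.1 -246.7  104.1]
scene [239. 210.] 111 [614.  105.  127.3] [41. 36.  6.] tool delta [ -98.8 -165.9  103.4]
[519.8 273.6 230.6]
```

>>> servo_tool(series="-12 0 0 0;-8 0 0 0;-8 0 0 0;-7 0 0 0;-6 0 0 0;-5 0 0 0;-5 0 0 0;-5 0 0 0")

```text
t: 25.4
position: [575.7, 272.0, 229.6]
eef_rot: [-0.001, 0.014, 1.0, -0.0]
contact_force: [-1.5, -0.0, 0.2]
gripper_width: -0.001
grip_force: 0.6
```

>>> servo_tool(series="-4 0 0 0;-4 0 0 0;-3 0 0 0;-2 0 0 0;0 0 0 0")

```text
t: 25.9
position: [584.9, 271.9, 228.7]
eef_rot: [-0.009, 0.014, 1.0, -0.002]
contact_force: [-27.1, -2.2, 11.1]
gripper_width: -0.005
grip_force: 0.0
```

>>> servo_tool(series="20 0 0 0;35 0 0 0;0 0 -40 0;0 0 -40 0;20 -40 -40 0;20 -40 -40 0;0 -45 -40 0;0 -45 0 0", hand=0)

```text
t: 26.7
position: [496.9, 124.4, 417.3]
eef_rot: [0.007, 0.013, 1.0, 0.001]
contact_force: [1.3, 0.2, 0.1]
gripper_width: 0.999
grip_force: 0.0
```

>>> servo_tool(series="0 -45 0 0;0 -45 0 0;0 -45 0 0;0 -45 0 0;0 -45 0 0;0 -45 0 0;0 -45 0 0;0 0 0 0")

```text
t: 27.5
position: [487.1, -194.3, 410.6]
eef_rot: [0.001, 0.017, 1.0, -0.001]
contact_force: [0.0, 0.1, 0.6]
gripper_width: 1.002
grip_force: 0.0
```

```bash
python3 cap.py - side; python3 - <<'E'
from h import *
for n in ["wrist","side"]:
    im,d,P,K,T=look(n); save("m1"+n,im); np.savez(f"m1{n}.npz",im=im,P=P,K=K,T=T)
    print(n)
    # rim slices
    w=(P[...,2]>85)&(P[...,2]<97)&(P[...,0]>350)&(P[...,0]<540)&(P[...,1]<-80)&(P[...,1]>-280); Q=P[w]
    if len(Q): print("rim",len(Q),np.percentile(Q,[1,50,99],axis=0).round(1).tolist())
    for z0,z1 in ((150,180),(180,200),(200,245)):
        w=(P[...,2]>z0)&(P[...,2]<z1)&(P[...,0]>400)&(P[...,0]<600)&(P[...,1]<-300)&(P[...,1]>-400); Q=P[w]
        if len(Q): print(z0,len(Q),np.percentile(Q,[1,50,99],axis=0).round(1).tolist())
E
```

```text
side [318. 205.] 533 [612.5  52.4 125. ] [ 47. 275.   8.] tool delta [-116.6  251.6  285.1]
side [ 87. 246.] 775 [  1.5 -40.1 132.7] [125.  59.   8.] tool delta [490.9 138.2 277. ]
[ 487.3 -192.3  410.5]
wrist
rim 1838 [[408.0, -206.3, 85.3], [454.4, -156.4, 91.8], [498.0, -116.9, 94.1]]
150 3030 [[435.4, -360.7, 151.3], [495.5, -352.4, 167.3], [546.8, -340.3, 179.1]]
180 943 [[531.1, -355.4, 180.3], [536.7, -342.2, 189.7], [555.7, -327.1, 199.4]]
200 961 [[527.5, -354.7, 200.4], [587.3, -332.5, 207.7], [599.7, -312.9, 228.9]]
side
rim 268 [[408.0, -206.6, 85.1], [454.0, -161.5, 90.4], [497.1, -116.3, 95.3]]
150 338 [[436.3, -363.6, 151.3], [507.2, -357.6, 165.1], [550.8, -347.1, 179.0]]
180 192 [[531.7, -398.2, 180.5], [551.7, -361.7, 190.9], [557.9, -344.4, 199.7]]
200 777 [[529.5, -399.0, 200.4], [570.4, -358.5, 208.1], [599.3, -301.5, 238.0]]
```

View pics/m1wrist.png

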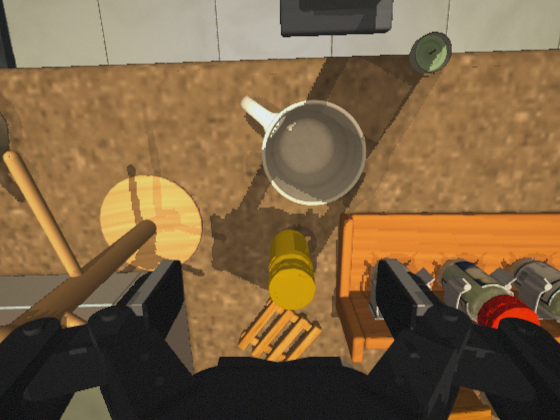

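```bash
cat > mug.py <<'E'
from h import *
from scipy.optimize import least_squares
def mug(P,tag):
    w=(P[...,2]>89)&(P[...,2]<96)&(P[...,0]>340)&(P[...,0]<560)&(P[...,1]<-60)&(P[...,1]>-290)
    Q=P[w][:,:2]
    c=np.median(Q,0)
    f=lambda p:np.maximum(np.hypot(*(Q-p[:2]).T)-46,0)*1+np.minimum(np.hypot(*(Q-p[:2]).T)-39,0)
    s=least_squares(f,c,loss="soft_l1"); c=s.x
    w=(P[...,2]>20)&(P[...,2]<92)&(np.hypot(P[...,0]-c[0],P[...,1]-c[1])>52)&(np.hypot(P[...,0]-c[0],P[...,1]-c[1])<84)
    H=P[w]; a=np.degrees(np.arctan2(H[:,1]-c[1],H[:,0]-c[0]))
    print(tag,"mug axis",c.round(1),"n",len(Q),"resid",np.abs(s.fun).mean().round(2),"handle n",len(H),"ang pct",np.percentile(a,[5,25,50,75,95]).round(1),"r max",np.hypot(*(H[:,:2]-c).T).max().round(1),"z",np.percentile(H[:,2],[5,95]).round())
    return c
if __name__=="__main__":
  for n in ("wrist","side"):
    z=np.load(f"m1{n}.npz"); P=z["P"];T=z["T"]; mug(P,n)
    w=(P[...,2]>148)&(P[...,2]<184)&(P[...,0]>425)&(P[...,0]<522)&(P[...,1]<-320)&(P[...,1]>-390); Q=P[w]
    p=np.median(Q,0); vx=cv2.fitLine(Q.astype(np.float32),cv2.DIST_HUBER,0,.01,.01).ravel(); dr,p=vx[:3],vx[3:]
    dr=dr*-np.sign(dr[0]); t=T[:3,3]-p; t-=dr*(t@dr); t/=np.linalg.norm(t); p=p-3.5*t
    print(n,"peg dir",dr.round(3),"rise deg",np.degrees(np.arcsin(dr[2])).round(1),"at x=",[(x,(p+dr*(x-p[0])/dr[0]).round(1).tolist()) for x in (435,480,530)],"xmin",np.percentile(Q[:,0],[0,1]))
    for z0,z1 in ((120,145),(205,238)):
        w=(P[...,2]>z0)&(P[...,2]<z1)&(abs(P[...,0]-540)<18)&(abs(P[...,1]+350)<18); Q=P[w]
        if len(Q): print("  post z",z0,len(Q),np.percentile(Q,[2,98],axis=0).round(1).tolist())
E
python3 mug.py
```

```text
wrist mug axis [ 454.9 -162.5] n 1620 resid 4.0 handle n 454 ang pct [-135.  -132.9 -130.1 -127.3 -124.8] r max 81.0 z [62. 83.]
wrist peg dir [-0.968 -0.073  0.238] rise deg 13.8 at x= [(435, [435.0, -359.2, 174.9]), (480, [480.0, -355.8, 163.8]), (530, [530.0, -352.0, 151.5])] xmin [433.81626597 434.91987138]
  post z 120 515 [[531.3, -354.0, 120.7], [548.0, -340.3, 144.6]]
  post z 205 325 [[527.5, -354.5, 205.2], [533.1, -344.1, 229.2]]
side mug axis [ 454.3 -162.4] n 186 resid 4.65 handle n 120 ang pct [-133.7 -131.2 -128.5 -126.4 -124.7] r max 81.2 z [29. 83.]
side peg dir [-0.969 -0.082  0.234] rise deg 13.5 at x= [(435, [435.0, -358.2, 175.0]), (480, [480.0, -354.4, 164.1]), (530, [530.0, -350.2, 152.1])] xmin [434.55479154 435.19146827]
  post z 120 97 [[531.5, -361.7, 120.8], [550.5, -349.9, 144.3]]
  post z 205 209 [[529.1, -365.1, 205.3], [557.3, -345.3, 237.5]]
```

>>> servo_tool(series="0 0 0 7.5;0 0 0 7.5;0 0 0 7.5;0 0 0 7.5;0 0 0 7.5;0 0 0 0", hand=95, squeeze=100)

```text
t: 28.25
position: [487.7, -188.3, 410.3]
eef_rot: [0.0, 0.333, 0.943, 0.0]
contact_force: [-0.2, 0.5, 0.1]
gripper_width: 0.629
grip_force: 0.0
```

>>> servo_tool(series="15 15 20 0;15 15 20 0;14 15 20 0;0 0 20 0;0 0 20 0;0 0 0 0;0 0 0 0")

```text
t: 28.95
position: [481.8, -126.5, 310.4]
eef_rot: [-0.0, 0.333, 0.943, 0.0]
contact_force: [-0.3, 0.1, -0.5]
gripper_width: 0.625
grip_force: 0.0
```

```bash
cat > mugnow.py <<'E'
from mug import *
T=pose(); print("tcp",T[:3,3].round(1),"tool y ang",np.degrees(np.arctan2(T[1,1],T[0,1])).round(2))
for n in ("side","wrist"):
    im,d,P,K,Tc=look(n); save("m2"+n,im)
    c=mug(P,n)
    g=c+42.5*np.array([T[0,1],T[1,1]]); dl=np.array([*(g-T[:2,3]),0]); print("  tool delta to rim",(T[:3,:3].T@dl).round(1))
E
python3 mugnow.py
```

```text
tcp [ 481.8 -126.5  310.4] tool y ang 51.05
side mug axis [ 454.9 -162.9] n 188 resid 4.94 handle n 121 ang pct [-134.4 -131.7 -129.  -126.6 -125. ] r max 83.5 z [31. 82.]
  tool delta to rim [-2.  -2.7 -0. ]
wrist mug axis [ 454.8 -162. ] n 2924 resid 4.37 handle n 881 ang pct [-135.1 -133.4 -131.4 -128.7 -125.6] r max 80.9 z [39. 83.]
  tool delta to rim [-1.3 -2.  -0. ]
```

>>> servo_tool(series="-1.5 -2.5 18 0;0 0 18 0;0 0 18 0;0 0 15 0;0 0 0 0")

```text
t: 29.55
position: [480.7, -129.8, 239.6]
eef_rot: [-0.002, 0.334, 0.942, 0.0]
contact_force: [-0.2, -0.1, 1.0]
gripper_width: 0.628
grip_force: 0.0
```

>>> servo_tool(series="0 0 0 0;0 0 0 0;0 0 0 0;0 0 0 0;0 0 0 0;0 0 0 0", hand=255)

```text
t: 30.15
position: [481.9, -131.2, 244.2]
eef_rot: [0.001, 0.334, 0.942, -0.002]
contact_force: [-5.1, -1.6, 11.2]
gripper_width: 0.054
grip_force: 110.5
```

```bash
python3 mugnow.py
```

```text
tcp [ 481.9 -131.2  244.2] tool y ang 50.95
side mug axis [ 455.9 -166.4] n 197 resid 5.38 handle n 118 ang pct [-130.8 -128.4 -125.7 -123.6 -121.9] r max 78.5 z [31. 83.]
  tool delta to rim [-2.1 -1.2  0. ]
wrist mug axis [ 455.3 -164.3] n 5073 resid 0.55 handle n 1447 ang pct [-131.2 -129.8 -127.6 -123.8   58.3] r max 79.2 z [50. 87.]
  tool delta to rim [-0.2  0.   0. ]
```

>>> servo_tool(series="0 0 -10 0;0 0 -15 0;0 0 -15 0;0 0 0 0;0 0 0 0")

```text
t: 30.75
position: [481.3, -129.8, 281.5]
eef_rot: [0.0, 0.335, 0.942, 0.0]
contact_force: [-0.4, 0.6, -2.7]
gripper_width: 0.042
grip_force: 102.0
```

>>> servo_tool(series="0 0 -20 -7;0 0 -20 -7;0 0 -20 -7;0 0 -20 -7;0 0 0 -7;0 0 0 -7;0 0 0 -2;0 0 0 0")

```text
t: 31.55
position: [480.9, -129.7, 359.7]
eef_rot: [-0.001, -0.043, 0.999, 0.001]
contact_force: [0.7, 0.2, -3.6]
gripper_width: 0.043
grip_force: 102.1
```

```bash
python3 - <<'E'
from h import *
T=pose(); print("tcp",T[:3,3].round(1),"tool y ang",np.degrees(np.arctan2(T[1,1],T[0,1])).round(2))
for n in ("side","wrist"):
    im,d,P,K,Tc=look(n); save("m3"+n,im); np.savez(f"m3{n}.npz",P=P,im=im,T=Tc,K=K)
a,b=[cv2.imread(f"pics/m3{n}.png") for n in ("side","wrist")]
cv2.imwrite("pics/m3.png",np.hstack([cv2.resize(a[180:320,200:360],(400,350)),cv2.resize(b,(400,350))]))
print(sensors.read_state()["grip_force"])
E
```

```text
tcp [ 480.9 -129.7  359.7] tool y ang 94.9
102.0556442229281
```

View pics/m3.png

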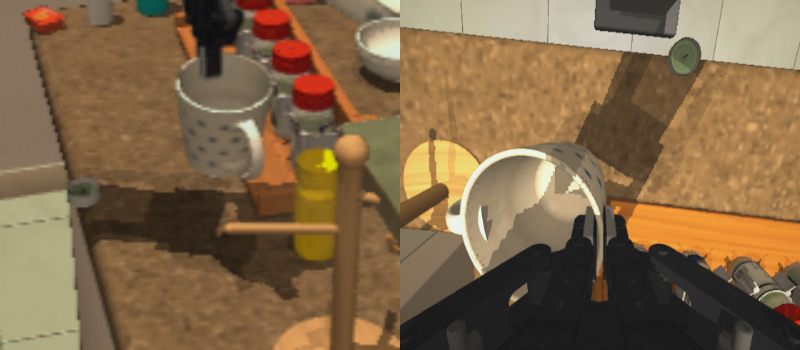

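```bash
cat > hole.py <<'E'
from h import *
import sys
def hole(P,T,tag):
    """P world cloud, T tool pose: express in tool-yaw frame centred on TCP: a=along mug x (perp. to tool y), b=tool y, z world"""
    ty=T[:2,1]/np.linalg.norm(T[:2,1]); tx=np.array([ty[1],-ty[0]])
    D=P-T[:3,3]; a=D[...,:2]@tx; b=D[...,:2]@ty; z=P[...,2]
    rimz=T[2,3]-151
    reg=(abs(a)<60)&(b<5)&(b>-140)&(z>rimz-110)&(z<rimz+12)
    rim=reg&(z>rimz-8-0*a)&(b<-15)
    print(tag,"z max",np.percentile(z[reg&(b<-20)],99.5).round(1))
    for b0 in range(-130,0,10):
        s=reg&(b>=b0)&(b<b0+10)
        if s.sum()>5: print("   b",b0,s.sum(),"a",np.percentile(a[s],[3,50,97]).round(1),"z",np.percentile(z[s],[3,50,97]).round(1),"bmin",b[s].min().round(1))
if __name__=="__main__":
    T=pose()
    for n in ("side","wrist"):
        z=np.load(f"m3{n}.npz"); hole(z["P"],T,n)
E
python3 hole.py
```

```text
side z max 204.7
   b -120 62 a [ 0.3  5.  11.2] z [141.4 159.6 173.8] bmin -119.5
   b -110 41 a [-1.   2.4 10.2] z [133.7 176.9 183. ] bmin -109.6
   b -100 23 a [-5.9  1.   9.9] z [129.4 183.4 190.5] bmin -99.7
   b -90 118 a [-20.6  -2.7  17. ] z [128.3 187.3 197.2] bmin -89.8
   b -80 240 a [-31.3  -8.2  28. ] z [124.7 165.4 197.8] bmin -80.0
   b -70 230 a [-38.7 -19.   33. ] z [115.1 145.6 197.7] bmin -69.9
   b -60 125 a [-43.3 -31.8  40.2] z [111.5 152.3 200.4] bmin -60.0
   b -50 71 a [-44.3 -36.7  42.9] z [113.1 157.1 201.6] bmin -49.7
   b -40 72 a [-44.8 -34.4  42.2] z [119.5 180.3 203.8] bmin -39.9
   b -30 57 a [-40.1  37.6  41.1] z [151.1 186.  205.1] bmin -29.9
   b -20 173 a [-34.7  26.2  36.8] z [157.  198.4 218.1] bmin -19.4
   b -10 288 a [-25.3  12.5  28.5] z [151.9 188.9 214. ] bmin -10.0
wrist z max 205.0
   b -120 165 a [-0.9  0.1  4.5] z [152.1 160.6 174.8] bmin -115.4
   b -110 302 a [-1.6  1.7  8.3] z [163.3 180.2 183.4] bmin -110.0
   b -100 203 a [-2.3  2.2  8.8] z [181.4 183.8 185.2] bmin -100.0
   b -90 2011 a [-19.5  -0.8  17.1] z [182.8 192.9 196.8] bmin -88.0
   b -80 5401 a [-29.4   2.6  25.3] z [148.6 176.5 197. ] bmin -80.0
   b -70 3872 a [-37.9   2.7  28.5] z [123.4 150.2 198.1] bmin -70.0
   b -60 2670 a [-42.9  11.6  40. ] z [115.3 134.9 200.3] bmin -60.0
   b -50 1788 a [-45.5  13.6  34.8] z [115.1 121.1 202.1] bmin -50.0
   b -40 1911 a [-45.2  11.3  36.4] z [116.3 129.3 203.6] bmin -40.0
   b -30 1627 a [-43.4  -2.2  33.6] z [117.6 136.2 205.5] bmin -30.0
   b -20 1700 a [-39.3 -33.3  20.9] z [119.7 191.1 213.6] bmin -20.0
   b -10 2214 a [-31.9 -21.5  13.3] z [132.2 202.7 218.2] bmin -10.0
```

>>> servo_tool(series="0 0 -8 3;20 0 -9 0;21 0 -9 0;21 0 0 0;20 0 0 0;0 0 0 0;0 0 0 0")

```text
t: 32.35
position: [399.2, -132.7, 387.0]
eef_rot: [0.0, -0.016, 1.0, 0.0]
contact_force: [0.0, 0.0, -3.4]
gripper_width: 0.047
grip_force: 102.0
```

>>> servo_tool(series="0 -20 0 0;0 -25 0 0;0 -25 0 0;0 -25 0 0;0 -20 0 0;0 0 0 0;0 0 0 0;0 0 0 0")

```text
t: 33.15
position: [403.4, -247.1, 386.8]
eef_rot: [-0.0, -0.017, 1.0, 0.0]
contact_force: [-0.1, 0.5, -3.8]
gripper_width: 0.045
grip_force: 102.1
```

```bash
python3 - <<'E'
from h import *
from hole import hole
T=pose(); print("tcp",T[:3,3].round(1),"tool y ang",np.degrees(np.arctan2(T[1,1],T[0,1])).round(2))
for n in ("side","wrist"):
    im,d,P,K,Tc=look(n); save("m4"+n,im); hole(P,T,n)
    w=(P[...,2]>148)&(P[...,2]<184)&(P[...,0]>425)&(P[...,0]<522)&(P[...,1]<-340)&(P[...,1]>-390); Q=P[w]
    if len(Q)>50:
        vx=cv2.fitLine(Q.astype(np.float32),cv2.DIST_HUBER,0,.01,.01).ravel(); dr,p=vx[:3],vx[3:]; print("peg x435",(p+dr*(435-p[0])/dr[0]).round(1))
a,b=[cv2.imread(f"pics/m4{n}.png") for n in ("side","wrist")]
cv2.imwrite("pics/m4.png",np.hstack([cv2.resize(a[190:330,200:360],(400,350)),cv2.resize(b,(400,350))]))
E
```

```text
tcp [ 403.4 -247.1  386.8] tool y ang 91.94
side z max 232.6
   b -120 159 a [ 0.3 10.8 58. ] z [167.2 177.5 200.1] bmin -119.4
   b -110 51 a [-0.5  4.1 10.9] z [160.  205.4 211.1] bmin -109.9
   b -100 26 a [-2.4  2.  10.1] z [156.1 211.2 212.1] bmin -100.0
   b -90 162 a [-21.2  -2.3  18.8] z [155.3 214.3 224.2] bmin -89.8
   b -80 321 a [-31.1  -7.   29.6] z [152.5 192.9 224.8] bmin -80.0
   b -70 242 a [-38.7 -16.2  35.7] z [139.9 178.4 225.9] bmin -70.0
   b -60 140 a [-42.7 -29.2  42. ] z [138.5 178.4 227.9] bmin -60.0
   b -50 79 a [-44.5 -35.5  43.8] z [141.2 184.  229.6] bmin -49.7
   b -40 56 a [-43.8  39.6  43.9] z [142.2 215.5 232. ] bmin -39.7
   b -30 77 a [-40.9  37.7  41.1] z [187.7 218.3 233.4] bmin -29.7
   b -20 209 a [-33.1  26.8  36.6] z [182.9 223.3 244.4] bmin -20.0
   b -10 415 a [-27.2   9.5  28.7] z [173.4 212.9 241.3] bmin -10.0
peg x435 [ 435.  -361.3  177.1]
wrist z max 232.0
   b -120 156 a [-0.8  0.4  4.6] z [179.3 187.7 200.6] bmin -115.8
   b -110 311 a [-1.5  1.8  8.4] z [189.3 207.1 210.4] bmin -110.0
   b -100 205 a [-2.1  2.6  9.1] z [208.2 210.9 212.2] bmin -99.9
   b -90 2044 a [-19.2  -0.5  17.6] z [209.  220.1 223.9] bmin -88.0
   b -80 5413 a [-29.3   2.9  25.6] z [175.2 203.4 224. ] bmin -80.0
   b -70 3855 a [-37.5   3.   28.9] z [150.1 177.6 225.2] bmin -70.0
   b -60 2686 a [-42.6  12.2  40.2] z [142.4 161.8 227.4] bmin -60.0
   b -50 1777 a [-45.2  14.2  35.3] z [142.2 148.3 228.9] bmin -50.0
   b -40 1922 a [-45.   11.5  36.8] z [143.4 156.1 230.6] bmin -40.0
   b -30 1623 a [-43.2  -2.1  33.9] z [144.8 163.5 232.5] bmin -30.0
   b -20 1695 a [-39. -33.  21.] z [146.7 217.6 240.4] bmin -20.0
   b -10 2203 a [-31.6 -21.2  13.4] z [158.3 229.5 245.1] bmin -10.0
```

View pics/m4.png

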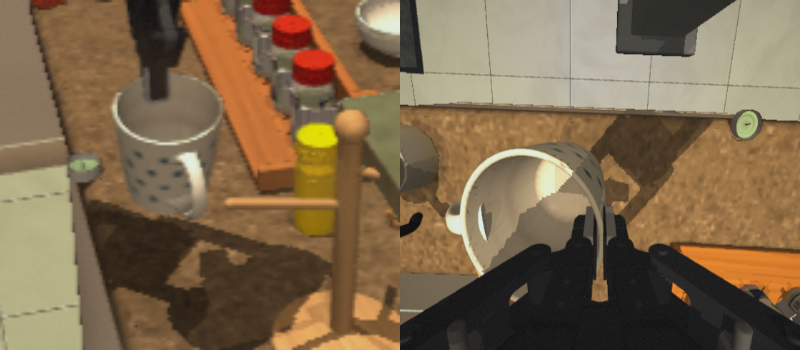

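>>> servo_tool(series="0 -11 0 0;0 -11 0 0;0 0 0 0;0 0 0 0;0 0 0 0")

```text
t: 33.75
position: [403.8, -269.7, 387.1]
eef_rot: [-0.0, -0.016, 1.0, 0.0]
contact_force: [-1.1, -0.2, -3.6]
gripper_width: 0.045
grip_force: 102.1
```

>>> servo_tool(series="-6 0.3 1.5 0;-6 0.3 1.5 0;-6 0.3 1.5 0;-6 0.3 1.5 0;-6 0.3 1.5 0;0 0 0 0;0 0 0 0")

```text
t: 34.45
position: [433.9, -267.1, 379.5]
eef_rot: [-0.0, -0.017, 1.0, 0.0]
contact_force: [-0.0, 0.1, -3.5]
gripper_width: 0.045
grip_force: 102.1
```

```bash
python3 - <<'E'
from h import *
T=pose(); print("tcp",T[:3,3].round(1))
for n in ("side","wrist"):
    im,d,P,K,Tc=look(n); save("m5"+n,im)
a,b=[cv2.imread(f"pics/m5{n}.png") for n in ("side","wrist")]
cv2.imwrite("pics/m5.png",np.hstack([cv2.resize(a[200:320,230:370],(400,350)),cv2.resize(b[100:,:320],(400,400))[:350]]))
E
```

```text
tcp [ 433.9 -267.1  379.5]
```

View pics/m5.png

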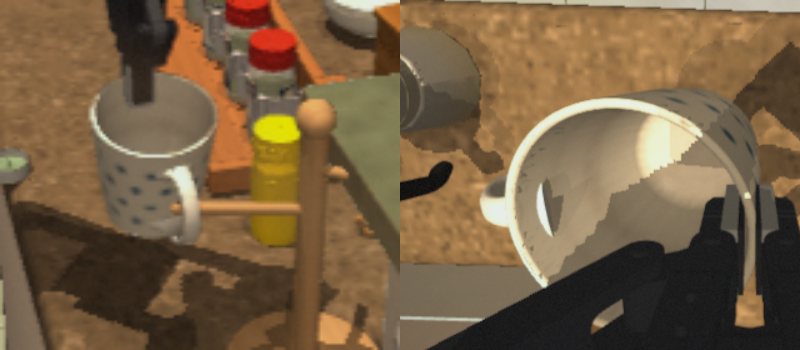

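>>> servo_tool(series="-6 0.3 1.5 0;-6 0.3 1.5 0;-6 0.3 1.5 0;-6 0.3 1.5 0;-2 0.1 0.5 0;0 0 0 0;0 0 0 0")

```text
t: 35.25
position: [459.7, -264.9, 373.1]
eef_rot: [-0.0, -0.017, 1.0, 0.0]
contact_force: [-0.5, 0.1, -3.7]
gripper_width: 0.043
grip_force: 102.0
```

>>> servo_tool(series="0 0 2 0;0 0 2 0;0 0 2 0;0 0 0 0")

```text
t: 35.65
position: [459.5, -264.9, 366.6]
eef_rot: [-0.0, -0.016, 1.0, 0.0]
contact_force: [-0.8, 1.3, -3.8]
gripper_width: 0.045
grip_force: 102.0
```

>>> servo_tool(series="0 0 2 0;0 0 1.5 0;0 0 0 0")

```text
t: 35.95
position: [459.7, -264.9, 363.4]
eef_rot: [-0.0, -0.017, 1.0, 0.0]
contact_force: [-0.1, 0.3, -3.7]
gripper_width: 0.038
grip_force: 102.1
```

>>> servo_tool(series="0 0 1.5 0;0 0 0 0")

```text
t: 36.15
position: [459.8, -265.0, 362.5]
eef_rot: [0.0, -0.017, 1.0, -0.0]
contact_force: [-0.3, 0.8, -2.6]
gripper_width: 0.042
grip_force: 102.6
```

>>> servo_tool(series="0 0 1 0;0 0 0 0")

```text
t: 36.35
position: [459.9, -265.1, 361.7]
eef_rot: [0.0, -0.017, 1.0, -0.0]
contact_force: [0.3, 1.2, -1.0]
gripper_width: 0.042
grip_force: 103.3
```

>>> servo_tool(series="0 0 0 0;0 0 0 0;0 0 0 0;0 0 0 0;0 0 0 0;0 0 0 0", hand=100)

```text
t: 36.95
position: [459.7, -265.0, 361.2]
eef_rot: [0.0, -0.017, 1.0, -0.0]
contact_force: [-0.6, 0.0, 0.1]
gripper_width: 0.605
grip_force: 0.0
```

```bash
python3 - <<'E'
from h import *
for n in ("side","wrist"):
    im,d,P,K,Tc=look(n); save("m6"+n,im)
a,b=[cv2.imread(f"pics/m6{n}.png") for n in ("side","wrist")]
cv2.imwrite("pics/m6.png",np.hstack([cv2.resize(a[200:340,230:390],(400,350)),cv2.resize(b,(400,350))]))
E
```

```text
(no output)
```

View pics/m6.png

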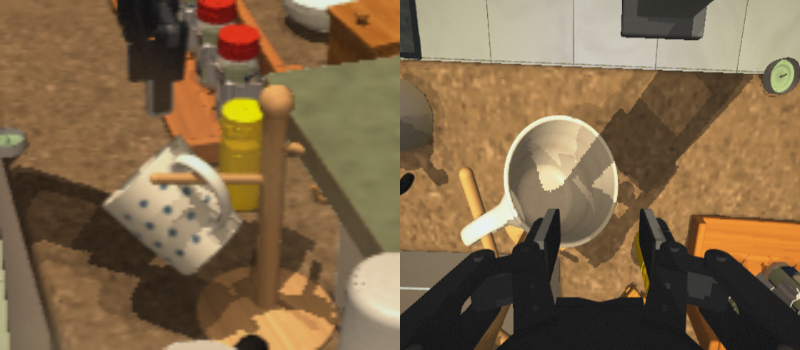

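>>> servo_tool(series="0 0 -20 0;0 0 -30 0;0 0 -40 0;0 0 -40 0;0 40 0 0;0 40 0 0;0 30 0 0;0 0 0 0")

```text
t: 37.85
position: [455.8, -152.5, 491.7]
eef_rot: [0.001, -0.019, 1.0, 0.0]
contact_force: [0.1, -0.3, 0.2]
gripper_width: 0.609
grip_force: 0.0
```

>>> servo_tool(series="0 30 0 0;0 30 0 0;0 0 0 0;0 0 0 0;0 0 0 0;0 0 0 0;0 0 0 0;0 0 0 0")

```text
t: 38.65
position: [454.1, -95.6, 491.1]
eef_rot: [-0.0, -0.016, 1.0, 0.0]
contact_force: [0.5, 0.5, -0.3]
gripper_width: 0.612
grip_force: 0.0
```

```bash
python3 - <<'E'
from h import *
im,d,P,K,Tc=look("side"); save("m7s",im)
im2,d,P2,K,Tc=look("scene"); save("m7c",im2)
def mg(P,im):
    w=(P[...,2]>60)&(P[...,2]<185)&(P[...,0]>380)&(P[...,0]<525)&(P[...,1]<-250)&(P[...,1]>-420)&(cv2.cvtColor(im,cv2.COLOR_RGB2HSV)[...,1]<70); Q=P[w]; print(len(Q),np.percentile(Q,[1,50,99],axis=0).round().tolist())
mg(P,im); mg(P2,im2)
a,b=cv2.imread("pics/m7s.png"),cv2.imread("pics/m7c.png")
cv2.imwrite("pics/m7.png",np.hstack([cv2.resize(a[160:340,210:390],(400,400)),cv2.resize(b[130:310,190:370],(400,400))]))
print(sensors.read_state()["position"])
E
python3 cap.py - side scene
```

```text
1034 [[438.0, -404.0, 86.0], [472.0, -373.0, 130.0], [510.0, -322.0, 176.0]]
653 [[438.0, -394.0, 62.0], [498.0, -345.0, 101.0], [524.0, -288.0, 177.0]]
[454.07981028 -95.35342737 491.09632331]
side [311. 194.] 853 [612.7 102.9 124.7] [ 47. 375.   7.] tool delta [-165.1  192.9  366.4]
side [ 87. 246.] 767 [  1.  -41.6 132.7] [126.  53.   8.] tool delta [451.   68.5 358.5]
scene [273. 194.] 95 [604.5 -60.  127.4] [40. 34.  7.] tool delta [-151.6   30.3  363.6]
scene [257. 202.] 114 [609.1  22.7 127. ] [34. 42.  6.] tool delta [-158.9  112.8  364.1]
scene [238. 210.] 131 [614.  108.  126.1] [44. 41.  6.] tool delta [-166.6  197.9  364.9]
scene [217. 219.] 147 [615.1 188.6 126.6] [42. 39.  6.] tool delta [-170.3  278.4  364.5]
scene [197. 230.] 142 [613.8 272.7 126.7] [36. 38.  7.] tool delta [-171.8  362.6  364.3]
[454.1 -95.2 491.1]
```

View pics/m7.png

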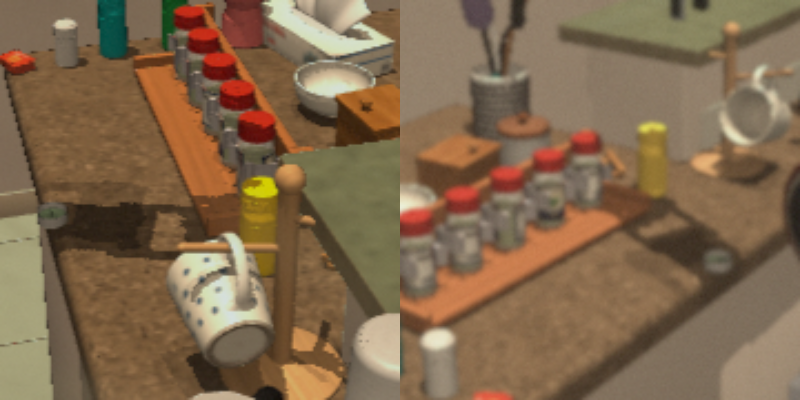

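>>> servo_tool(series="30 35 0 0;30 35 0 0;0 30 0 0;0 30 0 0;0 30 0 0;0 0 0 0;0 0 0 0;0 0 0 0")

```text
t: 39.65
position: [388.9, 62.4, 491.1]
eef_rot: [-0.0, -0.016, 1.0, -0.0]
contact_force: [1.4, 0.3, 0.3]
gripper_width: 0.609
grip_force: 0.0
```

```bash
python3 - <<'E'
from h import *
O=np.array([615.5,103.5]); yx=np.array([.029,.9996])
R_=[look(n) for n in ("side","scene","wrist")]
for n,(im,d,P,K,T) in zip(("side","scene","wrist"),R_):
    for i in range(5):
        c=O+(2-i)*84*yx; D=P[...,:2]-c; u=D@np.array([.9996,-.029]); v=D@yx
        o=[]
        for z0,z1 in ((19,40),(80,100),(106,122)):
            s=(abs(v)<9)&(u>-45)&(u<0)&(P[...,2]>z0)&(P[...,2]<z1)
            o.append((int(s.sum()),np.percentile(u[s],10).round(1) if s.sum()>3 else None))
        print(n,"clip",i,o)
im,P=R_[0][0],R_[0][2]
w=(P[...,2]>60)&(P[...,2]<185)&(P[...,0]>380)&(P[...,0]<525)&(P[...,1]<-250)&(P[...,1]>-420)&(cv2.cvtColor(im,cv2.COLOR_RGB2HSV)[...,1]<70); Q=P[w]; print("mug",len(Q),np.percentile(Q,[1,50,99],axis=0).round().tolist())
save("m8side",im)
E
```

```text
side clip 0 [(8, np.float64(-22.4)), (11, np.float64(-22.9)), (8, np.float64(-22.2))]
side clip 1 [(16, np.float64(-30.7)), (13, np.float64(-23.0)), (8, np.float64(-22.3))]
side clip 2 [(10, np.float64(-25.0)), (15, np.float64(-22.6)), (14, np.float64(-23.7))]
side clip 3 [(12, np.float64(-27.8)), (15, np.float64(-22.1)), (16, np.float64(-22.6))]
side clip 4 [(13, np.float64(-22.9)), (20, np.float64(-22.4)), (18, np.float64(-22.8))]
scene clip 0 [(51, np.float64(-40.3)), (33, np.float64(-23.6)), (27, np.float64(-23.3))]
scene clip 1 [(41, np.float64(-37.9)), (26, np.float64(-23.8)), (24, np.float64(-23.3))]
scene clip 2 [(33, np.float64(-34.0)), (33, np.float64(-23.1)), (22, np.float64(-22.9))]
scene clip 3 [(31, np.float64(-37.8)), (27, np.float64(-22.6)), (20, np.float64(-22.6))]
scene clip 4 [(36, np.float64(-36.5)), (22, np.float64(-22.8)), (13, np.float64(-24.0))]
wrist clip 0 [(0, None), (0, None), (0, None)]
wrist clip 1 [(0, None), (0, None), (0, None)]
wrist clip 2 [(81, np.float64(-22.9)), (150, np.float64(-22.9)), (127, np.float64(-22.9))]
wrist clip 3 [(84, np.float64(-22.7)), (147, np.float64(-22.5)), (136, np.float64(-22.5))]
wrist clip 4 [(0, None), (0, None), (0, None)]
mug 1023 [[441.0, -401.0, 86.0], [475.0, -372.0, 128.0], [515.0, -322.0, 175.0]]
```

>>> servo_tool(series="0 0 0 0;0 0 0 0;0 0 0 0;0 0 0 0;0 0 0 0;0 0 0 0;0 0 0 0;0 0 0 0")

```text
t: 40.6
position: [388.8, 62.9, 491.2]
eef_rot: [0.0, -0.017, 1.0, 0.0]
contact_force: [-0.0, 0.5, 0.4]
gripper_width: 0.609
grip_force: 0.0
```

>>> servo_tool(series="0 0 0 0;0 0 0 0;0 0 0 0;0 0 0 0;0 0 0 0;0 0 0 0;0 0 0 0;0 0 0 0")

```text
t: 41.4
position: [388.8, 62.9, 491.2]
eef_rot: [0.0, -0.017, 1.0, -0.0]
contact_force: [-0.4, -0.3, -0.0]
gripper_width: 0.612
grip_force: 0.0
```

```bash
python3 - <<'E'
from h import *
import time
for k in range(2):
    im,d,P,K,T=look("side")
    hs=cv2.cvtColor(im,cv2.COLOR_RGB2HSV)[...,1]<70
    w=(P[...,2]>60)&(P[...,2]<185)&(P[...,0]>380)&(P[...,0]<525)&(P[...,1]<-250)&(P[...,1]>-420)&hs; Q=P[w]; print("mug",len(Q),np.percentile(Q,[1,50,99],axis=0).round(1).tolist())
    s=Q[Q[:,2]>165]; print("handle top",np.percentile(s,[2,50,98],axis=0).round(1).tolist())
cv2.imwrite("pics/m9.png",cv2.resize(im[200:340,230:390],(640,560))[:,:,::-1])
E
```

```text
mug 998 [[442.7, -399.8, 85.9], [477.5, -370.7, 127.3], [514.9, -319.8, 174.7]]
handle top [[483.2, -377.4, 165.7], [488.3, -366.8, 172.6], [494.9, -345.4, 176.5]]
mug 1006 [[442.1, -399.6, 84.7], [477.4, -370.6, 127.2], [515.2, -320.1, 174.6]]
handle top [[483.5, -380.6, 165.6], [488.7, -366.9, 172.3], [495.0, -345.4, 176.1]]
```

View pics/m9.png

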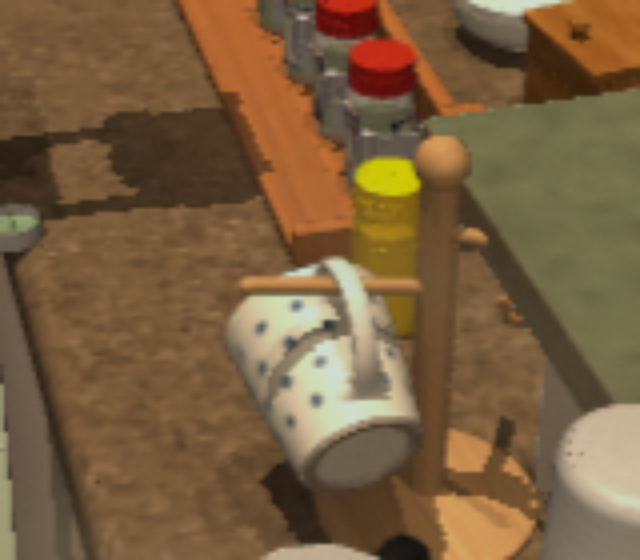

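>>> servo_tool(series="0 0 0 0;0 0 0 0;0 0 0 0;0 0 0 0;0 0 0 0;0 0 0 0;0 0 0 0;0 0 0 0")

```text
t: 42.3
position: [388.8, 62.9, 491.2]
eef_rot: [0.0, -0.017, 1.0, 0.0]
contact_force: [-0.4, 0.4, -0.9]
gripper_width: 0.612
grip_force: 0.0
```

>>> servo_tool(series="0 0 0 0;0 0 0 0;0 0 0 0;0 0 0 0;0 0 0 0;0 0 0 0;0 0 0 0;0 0 0 0")

```text
t: 43.1
position: [388.8, 62.9, 491.1]
eef_rot: [-0.0, -0.017, 1.0, -0.0]
contact_force: [-0.7, 0.2, -0.5]
gripper_width: 0.61
grip_force: 0.0
```

```bash
python3 - <<'E'
from h import *
im,d,P,K,T=look("side")
hs=cv2.cvtColor(im,cv2.COLOR_RGB2HSV)[...,1]<70
w=(P[...,2]>60)&(P[...,2]<185)&(P[...,0]>380)&(P[...,0]<525)&(P[...,1]<-250)&(P[...,1]>-420)&hs; Q=P[w]; print("mug",len(Q),np.percentile(Q,[1,50,99],axis=0).round(1).tolist())
s=Q[Q[:,2]>165]; print("handle top",np.percentile(s,[2,50,98],axis=0).round(1).tolist())
E
```

```text
mug 1000 [[442.4, -399.3, 85.8], [477.3, -370.4, 127.2], [515.3, -321.3, 174.3]]
handle top [[482.7, -379.2, 165.2], [488.1, -366.2, 171.8], [495.5, -346.5, 175.2]]
```

The mug has stopped moving and hangs at rest on the front peg, so I'm handing in.

```bash
python3 -c "
from plant import ticket
print(ticket.hand_in())"
```

```text
the job is handed in; nothing more can be done
None
```

The job is handed in with no verdict returned: all four loose jars are home in clips 0, 2, 3 and 4, and the mug hangs at rest by its handle on the low front peg, though it slid to about 42 mm from the root, inside the advised 50 mm.

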